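# Change over the bearing caps on the blow-off stand and blow out the second one

## Task

On the blow-off stand the bright bearing cap in front of the nozzle is done and the dark one waits in the side bay. Swap the two caps, setting each down flat in the other's bay between its corner angles without dropping it, then squeeze the blow gun's trigger fully home for about two seconds and let it spring back. Keep off the trigger until the dark cap is in front of the nozzle, and leave the socket, screwdriver, die grinder and clip box where they are.

Things in the scene. Friction and masses are not known exactly. Their poses are not given: they have to be found in the camera images.
- stand: Blow-off stand: grey base plate 8 mm thick, 290 x 385 mm (x by y), fixed to the bench; place and yaw vary. Origin on the bench under it; plate centre 15 mm to -x, 12 mm to -y. Axes, shared by all its points: x away from the robot at yaw 0, y the way the nozzle blows, z up. An upright metal backstop, 130 mm along x, 85 mm high, stands on the plate 90 mm to +y of the blast bay. Nothing is above 95 mm.
- blast_bay (a point): Centre of the bay in front of the nozzle, on the plate's top (8 mm over the bench). Bay: 105 x 38 mm (x by y) of green rubber inside four steel corner angles 6 mm high, 4 mm thick, legs 18 mm along x and 14 mm along y, open in the middle of all sides. A cap lies lengthwise along x with 5 mm play all round.
- side_bay (a point): Centre of the second, identical bay, on the plate's top, 130 mm from the blast bay towards the stand's -x; same axes.
- nozzle_tip (a point): Tip of the blow gun's bent steel tube (13 mm brass end), 40 mm above the plate, 80 mm to -y of the blast bay's centre; the gun's barrel and body go on from it to -y, 70 mm above the bench.
- squeeze_point (a point): Where to squeeze the gun, 70 mm above the bench, from straight above, a finger either side, closing along the stand's y. The gun is clamped on its side: the blue grip (28 x 28 mm) lies level along x, the red trigger beside it on its +y side. This point is the middle of the two when squeezed (37 mm across); released, the trigger's face is 32 mm to +y of it, the grip's back 19 mm to -y.
- trigger_pin (a point): Aluminium neck of the gun that holds the trigger's upright hinge pin; the point is on the pin's axis, 70 mm above the bench, 65 mm to +x of the squeeze point. Gun body and clamp (top 87 mm above the bench) start here; the grip ends 33 mm to -x of the squeeze point, followed by a brass coupling and a copper pipe down to the plate.
- trigger (a joint): Sprung red trigger, a bar 88 mm long, 7 mm thick, 20 mm tall with a 12 mm round tip, hinged on an upright pin; in rad: 0 = released, 0.20 = fully home at its stop. At the squeeze point, 65 mm from the hinge, that is 13 mm of travel towards the grip (-y). It takes about 4 N to start and 10 N to hold home, and springs back by itself.
- trigger_face (a point): Middle of the trigger's outer (+y) face beside the squeeze point, 65 mm from the hinge; moves with the trigger.
- bright_cap_centre (a point): Centre, half-way up, of the bright steel bearing cap: a loose arch of about 0.33 kg, 95 mm long (its x), 28 mm thick (y), 44 mm high (z), on two feet 20 mm long with a half-round opening of 27 mm radius underneath. Its underside is 22 mm below this point. Grip it across the 28 mm in mid-length, 8 to 14 mm above this point. Starts in the blast bay.
- dark_cap_centre (a point): Centre, half-way up, of the other cap, dark brown; same shape, size, mass, axes and grip. Starts in the side bay.
- mat: Thin black rubber mat, 120 x 150 x 3 mm (x, y, z), fixed on the bench to the robot's left of the stand: a clear spot where a cap can be set down meanwhile. Origin at the centre of its underside, on the bench; place and yaw vary.
- socket: Bystander: steel socket, 31 mm in diameter, 62 mm high, upright. Origin at the centre of its underside.
- clip_box: Bystander: clear plastic box with lid and blue clips, 127 x 171 x 75 mm. Origin at the centre of its underside.
- screwdriver: Bystander: red-handled screwdriver, about 200 mm long, lying along its own x axis.
- die_grinder: Bystander: blue air die grinder, 215 mm long along its own x axis, 36 mm wide, 44 mm high. Origin near its middle, on the bench.
Things that resemble listed ones, but are neither listed nor needed, are in the scene too. What is meant by the part that bears dark_cap_centre is not pink, purple or turquoise, and is the larger of those in its own colour.

How it is judged:
By the outcome, as a careful person would: the job done as asked, in the order asked, and still so for the second after the job is handed in, with the robot touching nothing.
It also fails if it takes over 72 s, if anything falls off the work surface, if the arm or the gripper's body presses on something with over 40 N, if the wrist force passes 120 N, or if a joint passes its speed limit or range.

## Robot

A 6-joint arm with a two-finger parallel gripper is mounted at the origin on the work surface. World frame = base frame: x ahead of the robot, y to its left, z up, the work surface at z = 0. Lengths are in m, angles in rad, forces in N, time in s.
With the tool pointing down it reaches from about 0.3 to 0.775 m from the base axis. Payload 14.6 kg.
Tool frame: the origin (TCP) lies on the mounting face of the last link; the fingertips stand 199 mm ahead of it and the grasp point (between the pads) lies 180 mm ahead of it; z points along the fingers, y is the direction in which the jaws open and shut (so a half turn about z gives the same grasp; the last joint's range is limited). The gripper opens to 94 mm and grips with 3 to 60 N. Pads are 16 mm wide; open, the fingers measure 119 mm over their backs; the gripper's body (75 mm by 177 mm) begins 78 mm behind the grasp point.
Start: joints at [1.091, 0.3, 1.521, -0, 1.321, -0.067], TCP at [0.221, 0.504, 0.405] pointing down, gripper open.
Joint ranges: [-3.03, 3.03], [-0.79, 2.21], [0.23, 2.52], [-1.04, 4.18], [0, 3.07], [-2.55, 2.55]. Speed limits (rad/s): [2.22, 2.22, 2.57, 3.14, 3.14, 3.14].

## Interface

Orientations are given as [roll, pitch, yaw] about the fixed x, y, z axes, in that order (R = Rz(yaw) Ry(pitch) Rx(roll)).
In Python, from station import sensors, vision, job gives the robot as it stands. The module is installed in compiled form; this text tells all that it offers.
- The arm moves only by the tool arm_command, never from a script. Its argument "plan" is one flat list of numbers, 5 for each row, row after row: the closure, from -1 (fully open) to 1 (shut), so that 0 is half open, then the shift along the world's x, y, z scaled (see below), then the turn about the world's z scaled (see below). A call has 1 to 20 rows; each row is the pose to reach, as a shift and turn from the pose commanded when the call began; what a row does not reach only later rows make up. The controller multiplies each number of a shift by 400 mm and each number of a turn by 120 degrees. A row lasts 1/10 s, in which the tool goes at most 50 mm and 8.59 degrees, less where a joint would pass 70% of its speed; a pose out of reach is approached as far as the arm can. A call with a number of a shift or a turn outside -1 to 1 is refused whole. A call with a gripper value outside its range is refused whole. The fingers move at their own pace and stop on an object; "newtons" is the grip in N (left out, the last holds). Time passes only in rows, so rows that repeat a pose let the fingers close. It gives the time, the measured TCP pose, the force and the opening at its end, in the units of the state.
- sensors.get_obs(): the state, without advancing time (a new reading comes with each control period).
- vision.camera(name): name is "scene" or "side" or "wrist"; returns the picture (420x560x3 uint8, blue, green, red); there is no depth.
- vision.camera_params(name): a dict with "intrinsics" (3x3 intrinsics, pixels), "rvec" (rotation vector, rad) and "tvec" (3), from world to camera coordinates, as OpenCV has them. Camera axes: x right, y down, z forward; pixel columns grow to the right and rows downward; lengths in m; the calibration is good to about 2 mm. A picture is of the moment at which its call begins: read the wrist's pose just before it. camera_params takes no time and is no camera call; for the wrist camera it gives the pose at the moment of the call.
- job.hand_in(): hands the job in, once; it reports no verdict.
Trained networks look in the newest picture that a camera, given by its name, has taken for a name from the list of things; names that differ only in an ending like _2 or _b are one class to them, and where a whole thing is asked for, a point or a joint stands for the part that bears it (a point fixed in the world has none). Each returns a list of dicts, best first, with "confidence" (0 to 1); they miss things now and then, are a little off and sometimes report something else, mostly with a low value. They report only what shows in the picture. A call takes as long as a camera call. They do not tell look-alikes from the thing itself.
- vision.search_frame(name, camera): "at" ([row, column] in pixels, amid what is visible of it).
- vision.silhouettes(name, camera): "mask" (420x560 bool, what is visible of it) and "at" ([row, column] in pixels, amid what is visible of it).
- vision.pinpoint(name, camera): "at" ([row, column] in pixels: a listed point, or the origin of a listed thing).
The state is a dict: "time_s": time; "qpos": joint angles; "joint_vel": joint speeds; "tau": joint torques, N m; "ee_pos": TCP position; "eef_rot": TCP orientation; "force": force on the tool from outside, world axes, zero at the start; "moment": the same for the moment, N m; "grip_width": finger opening in m.
Only numpy, scipy, OpenCV 4.12 (cv2) and the standard library are available. Lean on these libraries where they do the work, as an engineer would, in place of code of your own. Each camera call takes 0.05 s, during which the arm holds its last target.

## Working session

There is one attempt and no reset: what is moved stays moved. The work goes in short steps, Python scripts to look and compute and a tool call to move; the robot and the scene stay as the last step left them, time stands still between calls to the robot, and variables do not carry over. Pictures are saved under pics/ and viewed, and the job is handed in when it is done.

Besides the shell and the picture viewer there is one more tool, called after ">>>" as name(argument=value, ...) on one line, values as JSON. arm_command: Moves the arm, as the interface text tells. Its arguments: {"type":"object","properties":{"plan":{"type":"array"},"newtons":{"type":"number"}},"required":["plan"]}

```bash
mkdir -p pics
cat > h.py <<'E'
import numpy as np, cv2
from station import sensors, vision, job
def P(c):
    p=vision.camera_params(c); return np.array(p["intrinsics"],float),np.array(p["rvec"],float),np.array(p["tvec"],float)
def ray(c,rc,prm=None):
    K,r,t=prm or P(c); R=cv2.Rodrigues(r)[0]; d=R.T@np.linalg.inv(K)@np.array([rc[1],rc[0],1.]); return -R.T@t.ravel(),d
def onz(c,rc,z,prm=None):
    o,d=ray(c,rc,prm); return o+d*(z-o[2])/d[2]
def proj(c,X,prm=None):
    K,r,t=prm or P(c); return cv2.projectPoints(np.array(X,float).reshape(-1,1,3),r,t,K,None)[0].reshape(-1,2)
E
python3 - <<'E'
from h import *
print(sensors.get_obs())
for c in ["scene","side","wrist"]:
    im=vision.camera(c); cv2.imwrite(f"pics/{c}0.png",im); 
    o,d=ray(c,[210,280]); print(c,o,d)
    hts={"blast_bay":.008,"side_bay":.008,"nozzle_tip":.048,"squeeze_point":.07,"trigger_pin":.07,"trigger_face":.07,"bright_cap_centre":.03,"dark_cap_centre":.03,"mat":0,"stand":0,"socket":0,"clip_box":0,"screwdriver":0.01,"die_grinder":0}
    prm=P(c)
    for n,z in hts.items():
        for r in vision.pinpoint(n,c)[:4]:
            print(c,n,np.round(r["at"],1),round(r["confidence"],2),np.round(onz(c,r["at"],z,prm),4)[:2])
E
```

```text
{'time_s': 0.0, 'qpos': array([ 1.09137340e+00,  3.00471402e-01,  1.52158841e+00,  4.86782477e-06,
        1.32073648e+00, -6.65784183e-02]), 'joint_vel': array([-0.00051924, -0.00029319,  0.00047248, -0.00047798, -0.00139601,
       -0.00018788]), 'tau': array([-7.90186514e-04, -5.31798220e+01, -3.52732229e+01,  7.08582834e-02,
        2.43041193e-02, -1.08804354e-04]), 'ee_pos': array([0.22064352, 0.50376174, 0.40408293]), 'eef_rot': array([-3.14039199e+00, -8.47818067e-05,  2.72874689e+00]), 'force': array([-0.60710679,  0.44790905,  0.2273717 ]), 'moment': array([-0.02671511, -0.01322738,  0.06067239]), 'grip_width': 0.093923549571533}
scene [1.42860713 0.64032235 1.15061977] [-0.58524998 -0.4210044  -0.69310038]
scene blast_bay [243.1 265.6] 0.97 [0.6243 0.0045]
scene side_bay [214.2 281.2] 0.6 [ 0.4788 -0.0371]
scene nozzle_tip [224.5 246.2] 0.82 [ 0.6255 -0.0784]
scene squeeze_point [194.7 232.7] 0.7 [ 0.5561 -0.1977]
scene trigger_pin [207.4 231.5] 0.83 [ 0.6087 -0.1577]
scene trigger_face [198.2 238.7] 0.4 [ 0.5572 -0.1687]
scene trigger_face [258.6 370.9] 0.29 [0.5187 0.341
[... 1849 characters left out ...]
0.77 [ 0.3033 -0.1772]
side mat [175.8 234.5] 0.84 [0.4639 0.3083]
side stand [257.6 280.7] 0.83 [ 0.5785 -0.0871]
side socket [180.2 293.9] 0.68 [0.666  0.2625]
side clip_box [401.  278.8] 0.64 [ 0.5267 -0.4876]
side clip_box [264.5 278.8] 0.17 [ 0.5703 -0.1119]
side screwdriver [139.1 205.5] 0.52 [0.3618 0.541 ]
side screwdriver [241.2 250. ] 0.42 [ 0.4966 -0.0238]
side die_grinder [151.3 276.1] 0.83 [0.6247 0.4452]
side die_grinder [256.  279.5] 0.29 [ 0.5759 -0.0807]
wrist [0.14676259 0.53536514 0.38398165] [ 0.24902482 -0.10520519 -0.96277871]
wrist side_bay [268.2 346.4] 0.59 [0.356  0.5443]
wrist mat [375.1 231. ] 0.97 [0.4606 0.3164]
wrist screwdriver [269. 346.] 0.67 [0.3558 0.5434]
```

View pics/scene0.png

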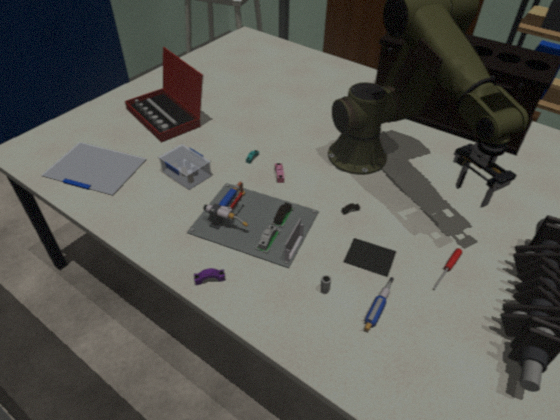

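View pics/side0.png

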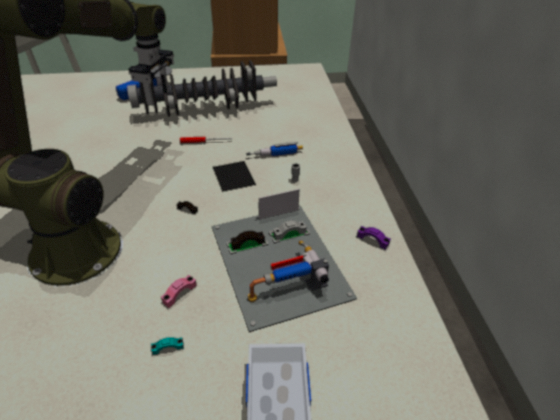

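View pics/wrist0.png

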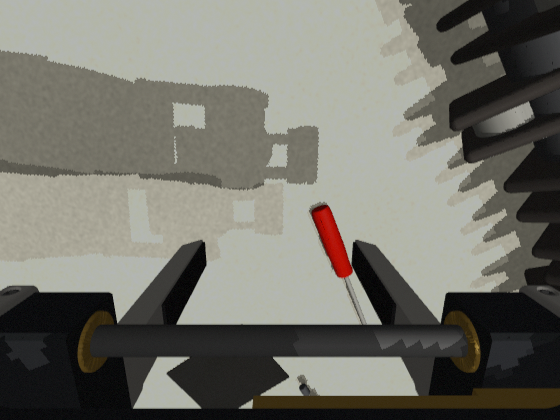

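The pictures show the stand with the bright cap at scene (236,267) and the dark cap at (212,283). The small dark decoy is at (208,350) and the mat at (257,370). I'll move over the stand so the wrist camera can measure it.

>>> arm_command(plan=[-1, 0.7, -1, 0, 0.315, -1, 0.7, -1, 0, 0.315, -1, 0.7, -1, 0, 0.315, -1, 0.7, -1, 0, 0.315, -1, 0.7, -1, 0, 0.315, -1, 0.7, -1, 0, 0.315, -1, 0.7, -1, 0, 0.315, -1, 0.7, -1, 0, 0.315, -1, 0.7, -1, 0, 0.315, -1, 0.7, -1, 0, 0.315, -1, 0.7, -1, 0, 0.315, -1, 0.7, -1, 0, 0.315])

```text
time_s: 3.45
ee_pos: [0.5011, 0.1029, 0.4043]
eef_rot: [3.141, -0.001, -2.897]
force: [-0.4, 0.4, -1.2]
grip_width: 0.0939
```

>>> arm_command(plan=[-1, 0.1, -0.35, 0, 0, -1, 0.1, -0.35, 0, 0, -1, 0.1, -0.35, 0, 0, -1, 0.1, -0.35, 0, 0, -1, 0.1, -0.35, 0, 0, -1, 0.1, -0.35, 0, 0])

```text
time_s: 4.05
ee_pos: [0.5403, -0.0344, 0.4048]
eef_rot: [3.141, 0.0, -2.893]
force: [-0.4, 0.0, -0.0]
grip_width: 0.0941
```

Run:
```python
from h import *
o=sensors.get_obs(); print(o["time_s"],o["ee_pos"],o["eef_rot"],o["qpos"])
c="wrist"; prm=P(c)
im=vision.camera(c); cv2.imwrite(f"pics/w1.png",im)
print(prm)
hts={"blast_bay":.008,"side_bay":.008,"nozzle_tip":.048,"squeeze_point":.07,"trigger_pin":.07,"trigger_face":.07,"bright_cap_centre":.03,"dark_cap_centre":.03,"stand":0}
for n,z in hts.items():
    for r in vision.pinpoint(n,c)[:3]:
        print(c,n,np.round(r["at"],1),round(r["confidence"],2),np.round(onz(c,r["at"],z,prm),4)[:2])
```

```text
4.05 [ 0.54033187 -0.03444881  0.40476878] [ 3.14139646e+00  8.76213957e-05 -2.89281548e+00] [-1.31347623e-01  2.80722521e-01  1.54539055e+00  2.21892789e-04
  1.31547102e+00 -1.95097717e+00]
(array([[302.21071332,   0.        , 278.51558355],
       [  0.        , 302.21071332, 210.14061278],
       [  0.        ,   0.        ,   1.        ]]), array([-1.8152483 , -2.33378736, -0.32182525]), array([ 0.16629177, -0.52229995,  0.25232058]))
wrist blast_bay [244.1 288.9] 0.81 [ 0.6068 -0.0032]
wrist side_bay [149.2 291.9] 0.62 [ 0.4855 -0.0314]
wrist side_bay [197.6 123.1] 0.3 [ 0.5973 -0.2247]
wrist nozzle_tip [258.3 225.4] 0.95 [ 0.6281 -0.0783]
wrist nozzle_tip [246.3 289.4] 0.16 [ 0.594  -0.0073]
wrist squeeze_point [210.2 238.1] 0.7 [ 0.5585 -0.0748]
wrist squeeze_point [192.3 124.2] 0.68 [ 0.5689 -0.1961]
wrist trigger_pin [254.4 154.8] 0.82 [ 0.6321 -0.1547]
wrist trigger_face [192.6 153.3] 0.68 [ 0.5617 -0.1662]
wrist bright_cap_centre [254.9 291.7] 0.9 [0.6117 0.001 ]
wrist dark_cap_centre [388.1 220.4] 0.97 [ 0.8406 -0.0455]
wrist dark_cap_centre [153.3 291.8] 0.8 [ 0.4886 -0.0316]
wrist stand [208.8 240.4] 0.92 [ 0.5773 -0.0768]
```

View pics/w1.png

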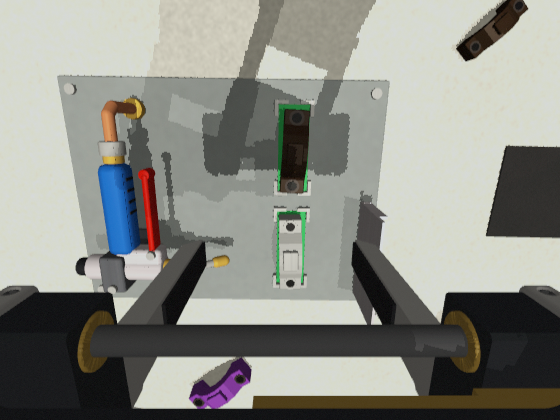

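Run:
```python
from h import *
im=cv2.imread("pics/w1.png")
cv2.imwrite("pics/w1z.png",cv2.resize(im[90:300,230:380],None,fx=2.85,fy=2.85,interpolation=cv2.INTER_CUBIC))
cv2.imwrite("pics/w1g.png",cv2.resize(im[70:300,50:250],None,fx=2.6,fy=2.6,interpolation=cv2.INTER_CUBIC))
```

```text
(no output)
```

View pics/w1z.png

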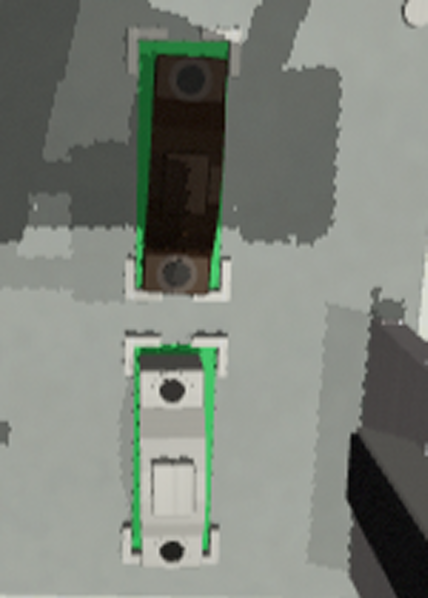

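View pics/w1g.png

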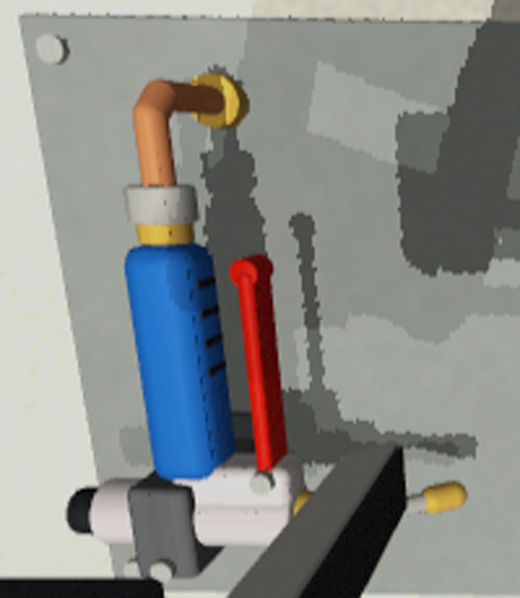

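Run:
```python
from h import *
from scipy.optimize import least_squares
K=np.array([[302.21071332,0,278.51558355],[0,302.21071332,210.14061278],[0,0,1]]);prm=(K,np.array([-1.8152483,-2.33378736,-0.32182525]),np.array([0.16629177,-0.52229995,0.25232058]))
np.savez("w1prm.npz",r=prm[1],t=prm[2],K=K)
z=lambda p:np.array([90+p[1]/2.85,230+p[0]/2.85])
S=[z(p) for p in [(130,27),(243,30),(126,298),(230,300)]]
B=[z(p) for p in [(126,338),(228,337),(121,562),(218,562)]]
def W(L): return np.array([onz(0,p,.014,prm)[:2] for p in L])
for L in (S,B):
    w=W(L); print(np.round(w,4).tolist(), w.mean(0))
# plate corners top + joint fit
loc=np.array([(-1,-1),(-1,1),(1,-1),(1,1)])*[.0565,.023]
# image TL = robot side(-x), which y? image left = -y
X=np.vstack([W(S),W(B)])
def f(p):
    R=np.array([[np.cos(p[2]),-np.sin(p[2])],[np.sin(p[2]),np.cos(p[2])]])
    return (np.vstack([(loc+[-.13,0]),loc])@R.T+p[:2]-X).ravel()
r=least_squares(f,[.61,0,.24]); print(r.x, np.round(f(r.x)*1e3,1))
p=r.x;R=np.array([[np.cos(p[2]),-np.sin(p[2])],[np.sin(p[2]),np.cos(p[2])]])
print("side",R@[-.13,0]+p[:2])
# plate edges
a=onz(0,[77,58],.008,prm);b=onz(0,[80,388],.008,prm); d=b-a; print("top edge",a,b,np.hypot(*d[:2]),np.arctan2(d[1],d[0])-np.pi/2)
E=lambda w:(np.asarray(w)-p[:2])@R
for n,w in dict(nt=[.6281,-.0783],sq=[.5689,-.1961],pin=[.6321,-.1547],tf=[.5617,-.1662],sq2=[.565,-.196]).items(): print(n,E(w))
```

```text
[[0.4352, -0.0645], [0.4251, -0.0198], [0.5446, -0.0388], [0.5342, 0.0058]] [ 0.48477995 -0.02935153]
[[0.5623, -0.0344], [0.5507, 0.0095], [0.6712, -0.0097], [0.6598, 0.0355]] [6.10994232e-01 2.47336407e-04]
[6.11165164e-01 3.10129223e-04 2.30690340e-01] [-0.4 -0.2 -0.7 -0.1  0.3 -0.1  0.2  0.1 -0.9 -0.6  0.2  0.3  0.2  0.5
  1.1  0.1]
side [ 0.48460902 -0.02941432]
top edge [ 0.47281319 -0.31313843  0.008     ] [0.38238842 0.05581705 0.008     ] 0.37987469323513734 0.24034571892396928
nt [-0.00148797 -0.0803998 ]
sq [-0.08605461 -0.18154307]
pin [-0.01506276 -0.15569046]
tf [-0.08622725 -0.15078888]
sq2 [-0.08982843 -0.18055399]
```

```bash
cat >> h.py <<'E'
B0=np.array([.61117,.00031]);PSI=.2307
RS=np.array([[np.cos(PSI),-np.sin(PSI)],[np.sin(PSI),np.cos(PSI)]])
toS=lambda w:(np.asarray(w)[:2]-B0)@RS
toW=lambda s:RS@np.asarray(s)[:2]+B0
E
python3 - <<'E'
from h import *
d=np.load("w1prm.npz");prm=(d["K"],d["r"],d["t"])
z=lambda p:np.array([90+p[1]/2.85,230+p[0]/2.85])
for zz in (.03,.036,.042):
  for n,a,b in [("bright",(172,390),(171,551)),("dark",(191,80),(176,272))]:
    A=toS(onz(0,z(a),zz,prm));Bq=toS(onz(0,z(b),zz,prm));print(zz,n,A,Bq,"mid",(A+Bq)/2,"len",np.hypot(*(Bq-A)),"yaw",np.arctan2(*(Bq-A)[::-1]))
# full projected overlay
im=cv2.imread("pics/w1.png")
def box(cx,cy,hx,hy,z,col):
    c=[np.r_[toW([cx+sx*hx,cy+sy*hy]),z] for sx,sy in [(-1,-1),(-1,1),(1,1),(1,-1)]]
    cv2.polylines(big,[((proj(0,c,prm)-[230,70])*2.6*16).astype(int)],True,col,1,shift=4)
big=cv2.resize(im[70:300,230:400],None,fx=2.6,fy=2.6)
box(0,0,.0525,.019,.008,(0,0,255));box(-.13,0,.0525,.019,.008,(0,0,255));box(0,0,.0565,.023,.014,(255,0,0));box(-.13,0,.0565,.023,.014,(255,0,0))
cv2.imwrite("pics/w1o.png",big)
E
```

```text
0.03 bright [-0.03689419 -0.00219208] [ 0.04091685 -0.00042413] mid [ 0.00201133 -0.0013081 ] len 0.07783112137384499 yaw 0.022717104145713977
0.03 dark [-0.16564111  0.00160096] [-0.088876   -0.00200899] mid [-0.12725855 -0.00020402] len 0.076849944917157 yaw -0.046991331289698075
0.036 bright [-0.03893787 -0.00247894] [ 0.03755467 -0.00074095] mid [-0.0006916  -0.00160995] len 0.0765122795695301 yaw 0.022717104145713898
0.036 dark [-0.16550318  0.00124982] [-0.09003885 -0.00229896] mid [-0.12777102 -0.00052457] len 0.0755477290653615 yaw -0.04699133128969818
0.042 bright [-0.04098155 -0.00276581] [ 0.03419249 -0.00105778] mid [-0.00339453 -0.00191179] len 0.07519343776521512 yaw 0.02271710414571418
0.042 dark [-0.16536526  0.00089868] [-0.0912017  -0.00258893] mid [-0.12828348 -0.00084512] len 0.07424551321356587 yaw -0.04699133128969809
```

View pics/w1o.png

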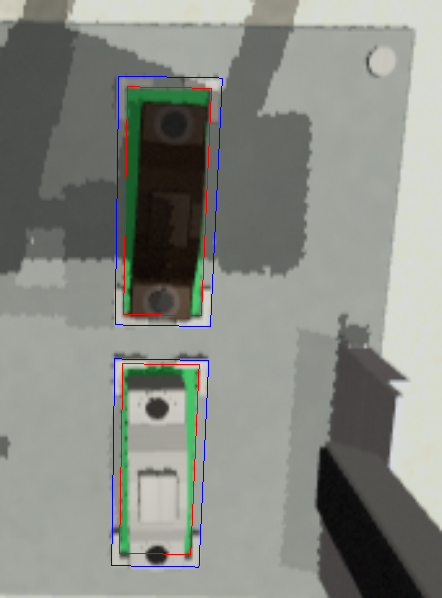

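>>> arm_command(plan=[-1, 0.176, 0.088, -0.2, -0.0077, -1, 0.176, 0.088, -0.2, -0.0077, -1, 0.176, 0.088, -0.2, -0.0077, -1, 0.176, 0.088, -0.2, -0.0077, -1, 0.176, 0.088, -0.2, -0.0077, -1, 0.176, 0.088, -0.2, -0.0077])

```text
time_s: 5.15
ee_pos: [0.6106, -0.0015, 0.3267]
eef_rot: [-3.141, 0.003, -2.911]
force: [0.1, 0.5, 0.2]
grip_width: 0.0943
```

Run:
```python
from h import *
o=sensors.get_obs(); print(o["time_s"],o["ee_pos"],o["eef_rot"],toS(o["ee_pos"])*1e3,(o["eef_rot"][2]+np.pi-PSI))
prm=P("wrist");im=vision.camera("wrist");cv2.imwrite("pics/w2.png",im)
```

```text
5.15 [ 0.61058617 -0.00151669  0.3266768 ] [-3.14076632e+00  2.54001304e-03 -2.91127786e+00] [-0.9860529  -1.64479773] -0.00038520933195393403
```

View pics/w2.png

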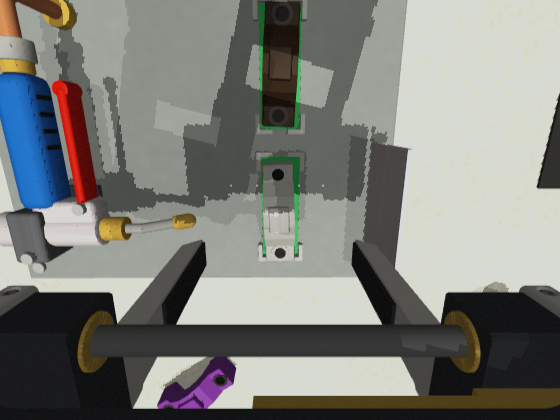

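>>> arm_command(plan=[-1, 0.001, 0.001, -0.1, 0, -1, 0.001, 0.001, -0.18, 0, -1, 0.001, 0.001, -0.23, 0, -1, 0.001, 0.001, -0.255, 0, -1, 0.001, 0.001, -0.2625, 0, -1, 0.001, 0.001, -0.2625, 0, -1, 0.001, 0.001, -0.2625, 0, -1, 0.001, 0.001, -0.2625, 0])

```text
time_s: 6.0
ee_pos: [0.6116, -0.0006, 0.2208]
eef_rot: [-3.141, 0.002, -2.911]
force: [-0.6, 0.0, -0.7]
grip_width: 0.094
```

Run:
```python
from h import *
o=sensors.get_obs(); print(o["time_s"],o["ee_pos"],o["eef_rot"],toS(o["ee_pos"])*1e3,(o["eef_rot"][2]+np.pi-PSI))
prm=P("wrist");im=vision.camera("wrist");cv2.imwrite("pics/w3.png",im)
```

```text
6.0 [ 0.61163171 -0.00063644  0.22078214] [-3.14112235e+00  1.63987078e-03 -2.91080978e+00] [ 0.23306864 -1.02694271] 8.287213330918086e-05
```

View pics/w3.png

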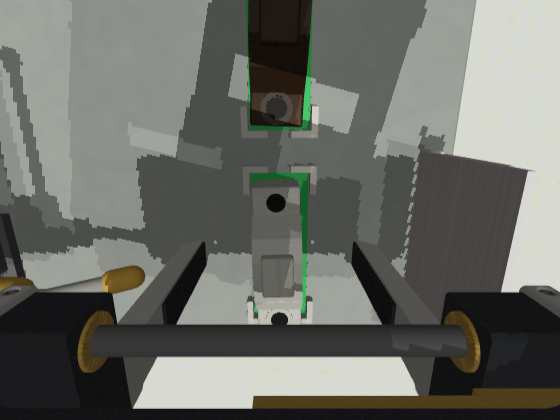

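Run:
```python
from h import *
for z in (.03,.036,.04):
  A=toS(onz("wrist",[203,276],z));B=toS(onz("wrist",[320,280],z));print(z,A,B,(A+B)/2,np.hypot(*(A-B)))
A=toS(onz("wrist",[275,277.5],.052));print("toppad",A)
print("dark near hole", toS(onz("wrist",[107,276],.036)))
```

```text
0.03 [-0.03677156 -0.00258553] [ 0.04178411 -0.00015549] [ 0.00250628 -0.00137051] 0.07859324631220982
0.036 [-0.03831265 -0.00253209] [ 0.03746703 -0.00018793] [-0.00042281 -0.00136001] 0.07581592941474828
0.04 [-0.03934004 -0.00249646] [ 0.03458898 -0.00020955] [-0.00237553 -0.00135301] 0.07396438481644071
toppad [-0.00222588 -0.00166624]
dark near hole [-0.08921123 -0.00242068]
```

>>> arm_command(plan=[1, 0, 0, 0, 0, 1, 0, 0, 0, 0, 1, 0, 0, 0, 0, 1, 0, 0, 0, 0, 1, 0, 0, 0, 0, 1, 0, 0, 0, 0, 1, 0, 0, 0, 0, 1, 0, 0, 0, 0], newtons=30)

```text
time_s: 6.85
ee_pos: [0.6115, -0.0006, 0.2196]
eef_rot: [-3.142, -0.0, -2.911]
force: [0.4, 0.2, 0.8]
grip_width: 0.0334
```

>>> arm_command(plan=[1, 0, 0, 0, 0, 1, 0, 0, 0, 0, 1, 0, 0, 0, 0, 1, 0, 0, 0, 0], newtons=30)

```text
time_s: 7.25
ee_pos: [0.6115, -0.0007, 0.2197]
eef_rot: [-3.142, 0.0, -2.911]
force: [-0.4, 0.0, -0.1]
grip_width: 0.0275
```

>>> arm_command(plan=[1, 0, 0, 0.01, 0, 1, 0, 0, 0.03, 0, 1, 0, 0, 0.07, 0, 1, 0, 0, 0.13, 0, 1, 0, 0, 0.2, 0, 1, 0, 0, 0.28, 0, 1, 0, 0, 0.33, 0, 1, 0, 0, 0.35, 0, 1, 0, 0, 0.35, 0, 1, 0, 0, 0.35, 0])

```text
time_s: 8.25
ee_pos: [0.6113, -0.0006, 0.3587]
eef_rot: [3.141, -0.001, -2.911]
force: [-0.0, -0.6, -3.5]
grip_width: 0.028
```

Run:
```python
from h import *
o=sensors.get_obs(); print(o["time_s"],o["ee_pos"],o["eef_rot"],o["grip_width"],o["force"])
im=vision.camera("wrist");cv2.imwrite("pics/w4.png",im)
```

```text
8.25 [ 6.11263093e-01 -5.96072646e-04  3.58749934e-01] [ 3.14118872e+00 -1.28782722e-03 -2.91082850e+00] 0.0280164777276088 [-0.02298434 -0.62855286 -3.50343371]
```

View pics/w4.png

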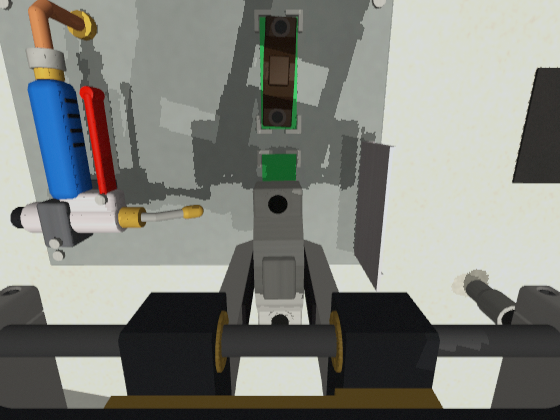

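>>> arm_command(plan=[1, -0.02, 0.04, 0, 0, 1, -0.06, 0.12, 0, 0, 1, -0.11, 0.23, 0, 0, 1, -0.16, 0.34, 0, 0, 1, -0.21, 0.45, 0, 0, 1, -0.26, 0.56, 0, 0, 1, -0.315, 0.66, 0, 0, 1, -0.35, 0.74, 0, 0, 1, -0.37, 0.78, 0, 0, 1, -0.3775, 0.7925, 0, 0, 1, -0.3775, 0.7925, 0, 0, 1, -0.3775, 0.7925, 0, 0, 1, -0.3775, 0.7925, 0, 0])

```text
time_s: 9.6
ee_pos: [0.4609, 0.3155, 0.3595]
eef_rot: [-3.141, -0.0, -2.912]
force: [-0.3, -0.5, -3.9]
grip_width: 0.0277
```

Run:
```python
from h import *
o=sensors.get_obs(); print(o["time_s"],o["ee_pos"],o["eef_rot"],o["grip_width"],o["force"])
im=vision.camera("wrist");cv2.imwrite("pics/w5.png",im)
im=vision.camera("side");cv2.imwrite("pics/s5.png",im)
```

```text
9.6 [0.46089339 0.31553447 0.35954167] [-3.14140089e+00 -1.52222754e-04 -2.91202927e+00] 0.02771711035128693 [-0.30166119 -0.50723279 -3.89414753]
```

View pics/w5.png

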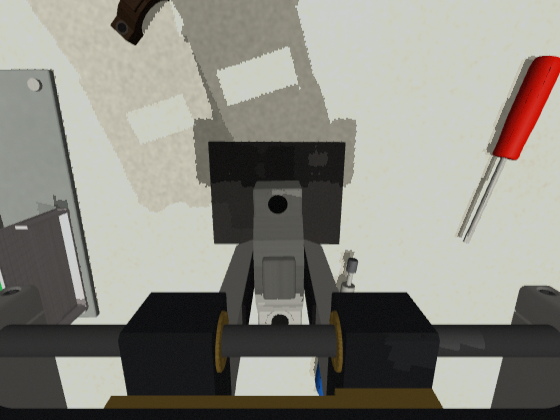

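View pics/s5.png

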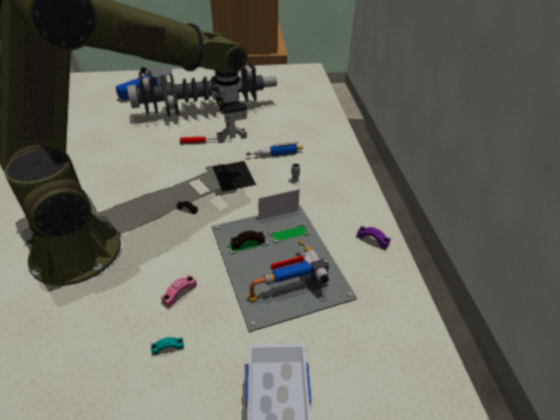

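Run:
```python
from h import *
e=sensors.get_obs()["ee_pos"][:2]
for n,p,z in [("matTL",(143,209),.003),("matTR",(143,345),.003),("matBL",(243,214),.003),("matBR",(243,341),.003),("grinder tip",(258,352),.02),("grinder tip0",(258,352),.0)]:
    w=onz("wrist",p,z)[:2]; print(n,w,"rel tcp in tool axes (stand axes)",(w-e)@RS)
```

```text
matTL [0.41760773 0.22792153] rel tcp in tool axes (stand axes) [-0.06216948 -0.07555392]
matTR [0.38397564 0.37185345] rel tcp in tool axes (stand axes) [-0.0619992   0.07225503]
matBL [0.53128453 0.25316508] rel tcp in tool axes (stand axes) [ 0.05426781 -0.07697238]
matBR [0.49686852 0.40045047] rel tcp in tool axes (stand axes) [0.05444172 0.07428044]
grinder tip [0.50592162 0.41271581] rel tcp in tool axes (stand axes) [0.06605956 0.08415076]
grinder tip0 [0.51366824 0.41995432] rel tcp in tool axes (stand axes) [0.0752561  0.08942616]
```

>>> arm_command(plan=[1, -0.01, -0.004, -0.04, 0, 1, -0.01, -0.004, -0.13, 0, 1, -0.01, -0.004, -0.22, 0, 1, -0.01, -0.004, -0.29, 0, 1, -0.01, -0.004, -0.33, 0, 1, -0.01, -0.004, -0.345, 0, 1, -0.01, -0.004, -0.353, 0, 1, -0.01, -0.004, -0.358, 0, 1, -0.01, -0.004, -0.361, 0, 1, -0.01, -0.004, -0.361, 0, 1, -0.01, -0.004, -0.361, 0])

```text
time_s: 10.8
ee_pos: [0.4565, 0.3149, 0.2157]
eef_rot: [3.141, 0.001, -2.911]
force: [1.3, 0.3, -2.7]
grip_width: 0.0278
```

>>> arm_command(plan=[1, 0, 0, -0.001, 0, 1, 0, 0, -0.002, 0, 1, 0, 0, -0.002, 0])

```text
time_s: 11.1
ee_pos: [0.4565, 0.3148, 0.2146]
eef_rot: [3.142, 0.0, -2.911]
force: [-0.4, -0.3, -0.7]
grip_width: 0.0277
```

>>> arm_command(plan=[-1, 0, 0, 0, 0, -1, 0, 0, 0, 0, -1, 0, 0, 0, 0, -1, 0, 0, 0, 0, -1, 0, 0, 0, 0, -1, 0, 0, 0, 0, -1, 0, 0, 0, 0, -1, 0, 0, 0.02, 0, -1, 0, 0, 0.08, 0, -1, 0, 0, 0.18, 0, -1, 0, 0, 0.29, 0, -1, 0, 0, 0.34, 0, -1, 0, 0, 0.36, 0, -1, 0, 0, 0.36, 0, -1, 0, 0, 0.36, 0])

```text
time_s: 12.6
ee_pos: [0.4563, 0.3147, 0.3572]
eef_rot: [-3.141, -0.002, -2.911]
force: [0.2, 0.0, 0.1]
grip_width: 0.094
```

Run:
```python
from h import *
o=sensors.get_obs(); print(o["time_s"],o["ee_pos"],o["eef_rot"],o["grip_width"],o["force"])
im=vision.camera("wrist");cv2.imwrite("pics/w6.png",im)
for n,p,z in [("h1",(204,278),.031),("pad",(275,277),.047)]: print(n,toS(onz("wrist",p,z)))
print(np.array([toW([-.1276,-.0005])]))
```

```text
12.6 [0.45631334 0.31468642 0.35715781] [-3.14099606e+00 -1.79386937e-03 -2.91081547e+00] 0.09396089013635871 [0.21804267 0.04333522 0.05449248]
h1 [-0.08112861  0.34066242]
pad [-0.00775085  0.33961177]
[[ 0.48706489 -0.02935365]]
```

View pics/w6.png

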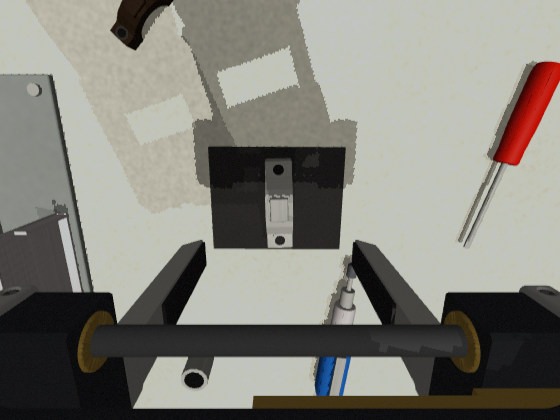

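>>> arm_command(plan=[-1, 0.077, -0.8605, 0, 0, -1, 0.077, -0.8605, 0, 0, -1, 0.077, -0.8605, 0, 0, -1, 0.077, -0.8605, 0, 0, -1, 0.077, -0.8605, 0, 0, -1, 0.077, -0.8605, 0, 0, -1, 0.077, -0.8605, 0, 0, -1, 0.077, -0.8605, -0.1, 0, -1, 0.077, -0.8605, -0.2, 0, -1, 0.077, -0.8605, -0.2, 0, -1, 0.077, -0.8605, -0.2, 0])

```text
time_s: 13.75
ee_pos: [0.4874, -0.0293, 0.2785]
eef_rot: [3.141, -0.002, -2.91]
force: [-0.8, -0.5, 1.4]
grip_width: 0.094
```

Run:
```python
from h import *
o=sensors.get_obs(); print(o["time_s"],o["ee_pos"],o["eef_rot"],toS(o["ee_pos"])*1e3,(o["eef_rot"][2]+np.pi-PSI))
im=vision.camera("wrist");cv2.imwrite("pics/w7.png",im)
```

```text
13.75 [ 0.48741701 -0.02927841  0.2785221 ] [ 3.14094672e+00 -1.78698841e-03 -2.91041232e+00] [-127.240003     -0.50727337] 0.0004803351214214546
```

View pics/w7.png

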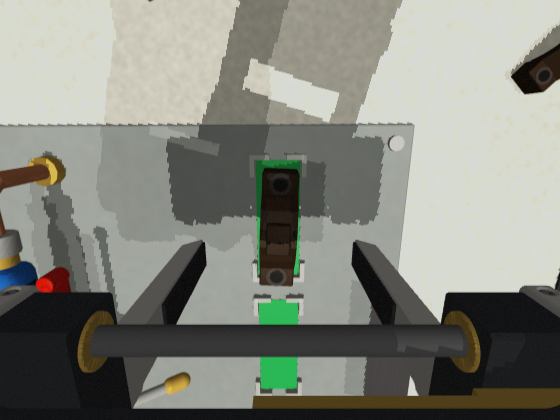

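>>> arm_command(plan=[-1, 0, 0, -0.06, 0, -1, 0, 0, -0.11, 0, -1, 0, 0, -0.14, 0, -1, 0, 0, -0.147, 0, -1, 0, 0, -0.147, 0, -1, 0, 0, -0.147, 0, 1, 0, 0, -0.147, 0, 1, 0, 0, -0.147, 0, 1, 0, 0, -0.147, 0, 1, 0, 0, -0.147, 0, 1, 0, 0, -0.147, 0, 1, 0, 0, -0.147, 0, 1, 0, 0, -0.147, 0, 1, 0, 0, -0.147, 0, 1, 0, 0, -0.147, 0, 1, 0, 0, -0.147, 0, 1, 0, 0, -0.147, 0, 1, 0, 0, -0.147, 0, 1, 0, 0, -0.147, 0])

```text
time_s: 15.7
ee_pos: [0.4873, -0.0294, 0.2197]
eef_rot: [-3.142, 0.0, -2.911]
force: [-0.1, -0.1, -0.1]
grip_width: 0.0279
```

Run:
```python
from h import *
o=sensors.get_obs(); print(o["time_s"],o["ee_pos"],o["grip_width"],o["force"],toS(o["ee_pos"])*1e3)
im=vision.camera("wrist");cv2.imwrite("pics/w8.png",im)
```

```text
15.7 [ 0.48725279 -0.02942057  0.21965641] 0.027947357933313672 [-0.06926338 -0.12458468 -0.05010558] [-127.43238739   -0.60811891]
```

View pics/w8.png

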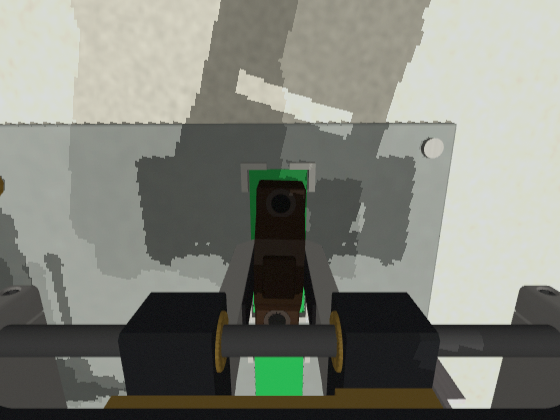

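Run:
```python
from h import *
im=cv2.imread("pics/w8.png");cv2.imwrite("pics/w8z.png",cv2.resize(im[170:340,220:340],None,fx=3.5,fy=3.5,interpolation=cv2.INTER_CUBIC))
A=toS(onz("wrist",[203.5,281],.036));B=toS(onz("wrist",[320.5,277],.036));print(A,B,(A+B)/2,(B-A)[1]/(B-A)[0])
```

```text
[-0.16612193  0.00073198] [-0.09074189 -0.00159161] [-0.12843191 -0.00042982] -0.03082507951556843
```

View pics/w8z.png

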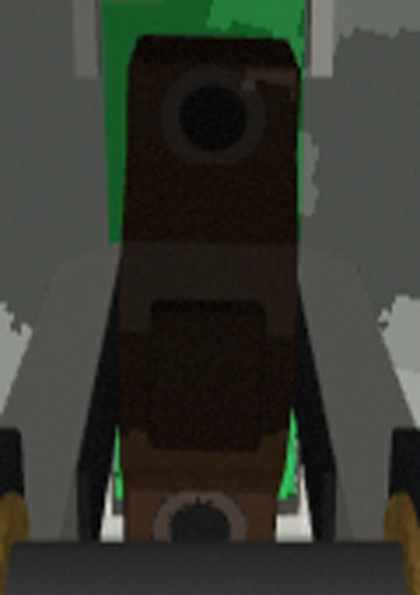

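>>> arm_command(plan=[1, 0, 0, 0.01, 0, 1, 0, 0, 0.04, 0, 1, 0, 0, 0.09, 0, 1, 0, 0, 0.14, 0, 1, 0.02, 0.005, 0.15, 0, 1, 0.07, 0.017, 0.15, 0.004, 1, 0.15, 0.036, 0.15, 0.008, 1, 0.23, 0.055, 0.15, 0.012, 1, 0.28, 0.067, 0.15, 0.012, 1, 0.305, 0.073, 0.15, 0.012, 1, 0.3115, 0.0748, 0.15, 0.012, 1, 0.3115, 0.0748, 0.15, 0.012, 1, 0.3115, 0.0748, 0.15, 0.012])

```text
time_s: 17.05
ee_pos: [0.6115, 0.0005, 0.2794]
eef_rot: [3.141, -0.001, -2.886]
force: [0.6, 0.5, -3.2]
grip_width: 0.0279
```

Run:
```python
from h import *
o=sensors.get_obs(); print(o["time_s"],o["ee_pos"],o["grip_width"],o["force"],toS(o["ee_pos"])*1e3,(o["eef_rot"][2]+np.pi-PSI))
im=vision.camera("wrist");cv2.imwrite("pics/w9.png",im)
z=o["ee_pos"][2]-.2197+.036
A=toS(onz("wrist",[203.5,281],z));B=toS(onz("wrist",[320.5,277],z));print(A,B,(A+B)/2,(B-A)[1]/(B-A)[0])
```

```text
17.05 [6.11483401e-01 4.50864024e-04 2.79439411e-01] 0.027923601329864534 [ 0.57371569  0.54440283 -3.19067461] [0.33730767 0.06547011] 0.025157282497618866
[-0.03838667  0.00042786] [ 3.71264856e-02 -1.70126953e-05] [-0.00063009  0.00020542] -0.005891276290147212
```

View pics/w9.png

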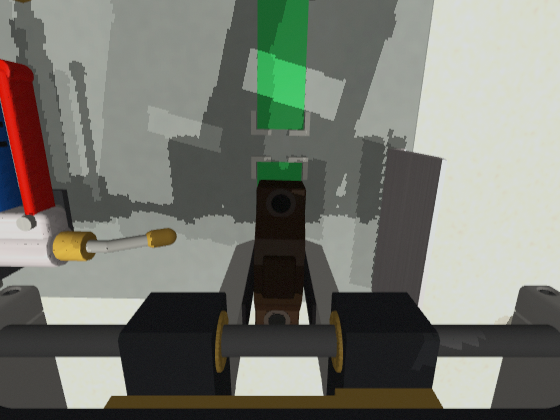

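>>> arm_command(plan=[1, 0.001, 0, -0.02, 0, 1, 0.001, 0, -0.06, 0, 1, 0.001, 0, -0.1, 0, 1, 0.001, 0, -0.13, 0, 1, 0.001, 0, -0.14, 0, 1, 0.001, 0, -0.146, 0, 1, 0.001, 0, -0.15, 0, 1, 0.001, 0, -0.15, 0, 1, 0.001, 0, -0.15, 0])

```text
time_s: 18.0
ee_pos: [0.6123, 0.0005, 0.2201]
eef_rot: [-3.141, 0.001, -2.886]
force: [-0.6, -0.1, -3.2]
grip_width: 0.0271
```

>>> arm_command(plan=[1, 0, 0, -0.001, 0, 1, 0, 0, -0.002, 0, 1, 0, 0, -0.002, 0, 1, 0, 0, -0.002, 0])

```text
time_s: 18.4
ee_pos: [0.6123, 0.0005, 0.2196]
eef_rot: [-3.141, 0.001, -2.886]
force: [-3.0, -0.1, 5.6]
grip_width: 0.0274
```

>>> arm_command(plan=[1, 0, 0, 0.001, 0, 1, 0, 0, 0.001, 0, -1, 0, 0, 0.001, 0, -1, 0, 0, 0.001, 0, -1, 0, 0, 0.001, 0, -1, 0, 0, 0.001, 0, -1, 0, 0, 0.001, 0, -1, 0, 0, 0.001, 0, -1, 0, 0, 0.001, 0, -1, 0, 0, 0.001, 0, -1, 0, 0, 0.03, 0, -1, 0, 0, 0.1, 0, -1, 0, 0, 0.2, 0, -1, 0, 0, 0.3, 0, -1, 0, 0, 0.35, 0, -1, 0, 0, 0.35, 0, -1, 0, 0, 0.35, 0])

```text
time_s: 20.1
ee_pos: [0.612, 0.0005, 0.359]
eef_rot: [-3.141, 0.0, -2.886]
force: [0.8, -0.0, -0.5]
grip_width: 0.0937
```

Run:
```python
from h import *
o=sensors.get_obs(); print(o["time_s"],o["ee_pos"],o["grip_width"],o["force"],toS(o["ee_pos"])*1e3,(o["eef_rot"][2]+np.pi-PSI))
im=vision.camera("wrist");cv2.imwrite("pics/w10.png",im)
big=cv2.resize(im[90:290,180:380],None,fx=3,fy=3,interpolation=cv2.INTER_CUBIC)
for cx in (0,-.13):
  for hx,hy,z,col in ((.0525,.019,.008,(0,0,255)),(.0475,.014,.008,(255,255,0))):
    c=[np.r_[toW([cx+sx*hx,sy*hy]),z] for sx,sy in [(-1,-1),(-1,1),(1,1),(1,-1)]]
    cv2.polylines(big,[((proj("wrist",c)-[180,90])*3*16).astype(int)],True,col,1,shift=4)
cv2.imwrite("pics/w10z.png",big)
```

```text
20.1 [6.12038310e-01 5.05226804e-04 3.58973817e-01] 0.09372798341792775 [ 0.77253768 -0.04555957 -0.48931096] [ 0.88994595 -0.00849237] 0.025214719822960113
```

View pics/w10z.png

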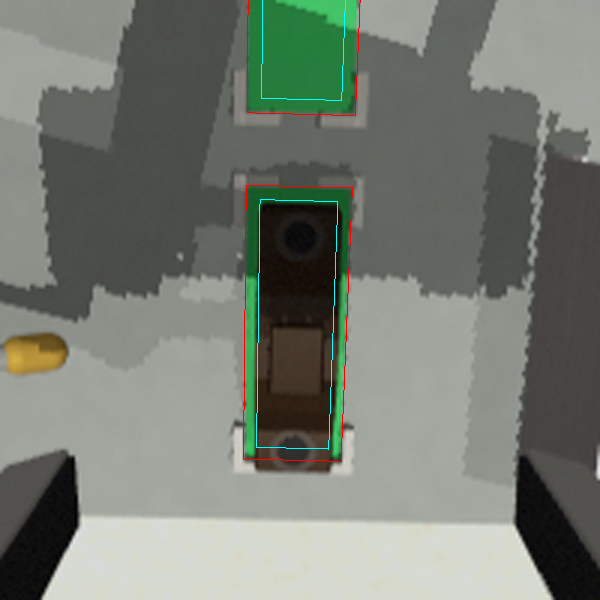

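Run:
```python
from h import *
for z in (.03,.036):
  A=toS(onz("wrist",[169,279.7],z));B=toS(onz("wrist",[240.7,277.3],z));print(A,B,(A+B)/2,(B-A)[1]/(B-A)[0])
im=vision.camera("side");cv2.imwrite("pics/s11.png",cv2.resize(im[170:340,190:370],None,fx=3.5,fy=3.5,interpolation=cv2.INTER_CUBIC))
```

```text
[-0.03729644  0.00038513] [ 0.04071245 -0.00017783] [0.00170801 0.00010365] -0.007216551215178717
[-0.03812404  0.00033763] [ 0.03836266 -0.00021434] [1.19305727e-04 6.16488644e-05] -0.007216551215178702
```

View pics/s11.png

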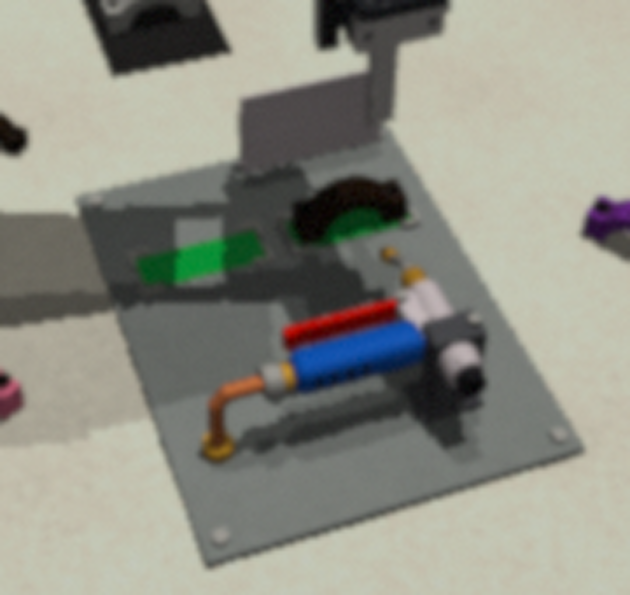

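>>> arm_command(plan=[-1, -0.3895, 0.7858, 0, -0.012, -1, -0.3895, 0.7858, 0, -0.012, -1, -0.3895, 0.7858, 0, -0.012, -1, -0.3895, 0.7858, 0, -0.012, -1, -0.3895, 0.7858, 0, -0.012, -1, -0.3895, 0.7858, 0, -0.012, -1, -0.3895, 0.7858, 0, -0.012, -1, -0.3895, 0.7858, 0, -0.012, -1, -0.3895, 0.7858, 0, -0.012, -1, -0.3895, 0.7858, -0.1, -0.012, -1, -0.3895, 0.7858, -0.15, -0.012, -1, -0.3895, 0.7858, -0.15, -0.012])

```text
time_s: 21.4
ee_pos: [0.4568, 0.3133, 0.2958]
eef_rot: [-3.14, -0.005, -2.913]
force: [-0.1, 0.4, 0.9]
grip_width: 0.0937
```

Run:
```python
from h import *
o=sensors.get_obs(); print(o["time_s"],o["ee_pos"],o["grip_width"],(o["eef_rot"][2]+np.pi-PSI))
im=vision.camera("wrist");cv2.imwrite("pics/w12.png",im)
```

```text
21.4 [0.45676067 0.31329827 0.29577736] 0.09368310975900228 -0.0017127653265166243
```

View pics/w12.png

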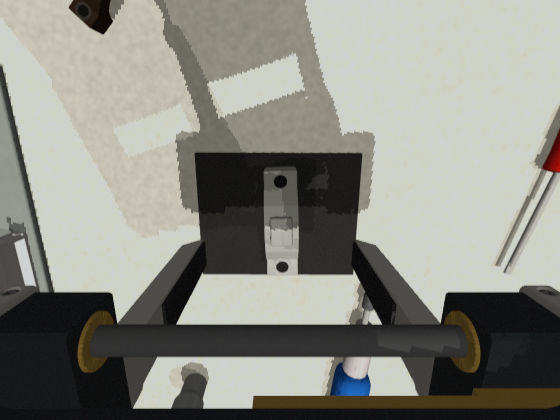

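>>> arm_command(plan=[-1, 0, 0, -0.08, 0, -1, 0, 0, -0.15, 0, -1, 0, 0, -0.19, 0, -1, 0, 0, -0.205, 0, -1, 0, 0, -0.21, 0, -1, 0, 0, -0.21, 0, -1, 0, 0, -0.21, 0, 1, 0, 0, -0.21, 0, 1, 0, 0, -0.21, 0, 1, 0, 0, -0.21, 0, 1, 0, 0, -0.21, 0, 1, 0, 0, -0.21, 0, 1, 0, 0, -0.21, 0, 1, 0, 0, -0.21, 0, 1, 0, 0, -0.21, 0, 1, 0, 0, -0.21, 0, 1, 0, 0, -0.21, 0, 1, 0, 0, -0.21, 0, 1, 0, 0, -0.21, 0, 1, 0, 0, -0.21, 0])

```text
time_s: 23.45
ee_pos: [0.4565, 0.3148, 0.2148]
eef_rot: [-3.142, -0.0, -2.911]
force: [0.4, -0.4, -0.4]
grip_width: 0.0272
```

>>> arm_command(plan=[1, 0, 0, 0.01, 0, 1, 0, 0, 0.03, 0, 1, 0, 0, 0.07, 0, 1, 0, 0, 0.13, 0, 1, 0, 0, 0.2, 0, 1, 0, 0, 0.28, 0, 1, 0, 0, 0.34, 0, 1, 0, 0, 0.36, 0, 1, 0, 0, 0.36, 0, 1, 0, 0, 0.36, 0])

```text
time_s: 24.45
ee_pos: [0.4563, 0.3147, 0.3576]
eef_rot: [-3.141, -0.002, -2.911]
force: [0.3, 0.3, -3.8]
grip_width: 0.0278
```

Run:
```python
from h import *
o=sensors.get_obs(); print(o["time_s"],o["ee_pos"],o["grip_width"],(o["eef_rot"][2]+np.pi-PSI))
im=vision.camera("wrist");cv2.imwrite("pics/w13.png",im)
t=toW([-.1292,0]);print((t-o["ee_pos"][:2])/.4)
```

```text
24.45 [0.45627372 0.31469878 0.35756142] 0.027769342543733783 4.3400355572181804e-05
[ 0.07279808 -0.85982882]
```

View pics/w13.png

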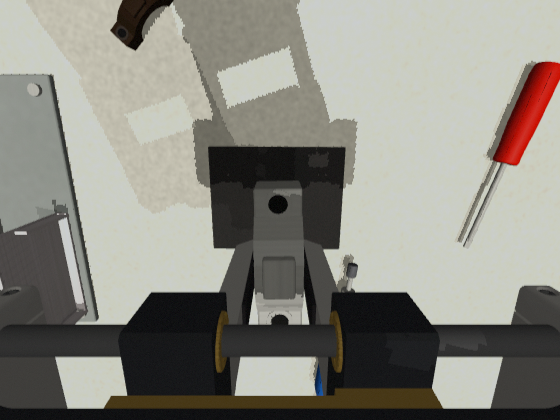

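>>> arm_command(plan=[1, 0.004, -0.04, 0, 0, 1, 0.01, -0.12, 0, 0, 1, 0.02, -0.23, 0, 0, 1, 0.03, -0.34, 0, 0, 1, 0.04, -0.45, 0, 0, 1, 0.05, -0.56, 0, -0.002, 1, 0.058, -0.67, 0, -0.005, 1, 0.065, -0.77, 0, -0.005, 1, 0.07, -0.83, 0, -0.005, 1, 0.0725, -0.8555, 0, -0.005, 1, 0.0725, -0.8595, 0, -0.005, 1, 0.0725, -0.8595, -0.04, -0.005, 1, 0.0725, -0.8595, -0.11, -0.005, 1, 0.0725, -0.8595, -0.17, -0.005, 1, 0.0725, -0.8595, -0.2, -0.005, 1, 0.0725, -0.8595, -0.2, -0.005, 1, 0.0725, -0.8595, -0.2, -0.005])

```text
time_s: 26.2
ee_pos: [0.4857, -0.0286, 0.2796]
eef_rot: [-3.141, 0.001, -2.921]
force: [0.2, 0.6, -2.8]
grip_width: 0.0276
```

Run:
```python
from h import *
o=sensors.get_obs(); print(o["time_s"],o["ee_pos"],o["grip_width"],(o["eef_rot"][2]+np.pi-PSI),toS(o["ee_pos"])*1e3)
im=vision.camera("wrist");cv2.imwrite("pics/w14.png",im)
z=o["ee_pos"][2]-.2197+.036
A=toS(onz("wrist",[204,278],z));B=toS(onz("wrist",[320.5,280],z));print(A,B,(A+B)/2,(B-A)[1]/(B-A)[0])
```

```text
26.2 [ 0.48570283 -0.02857769  0.27959995] 0.027624984081359875 -0.00973733243273886 [-128.74854961    0.566846  ]
[-0.16677532  0.00036836] [-0.09143995  0.00083361] [-0.12910764  0.00060098] 0.00617567904967265
```

View pics/w14.png

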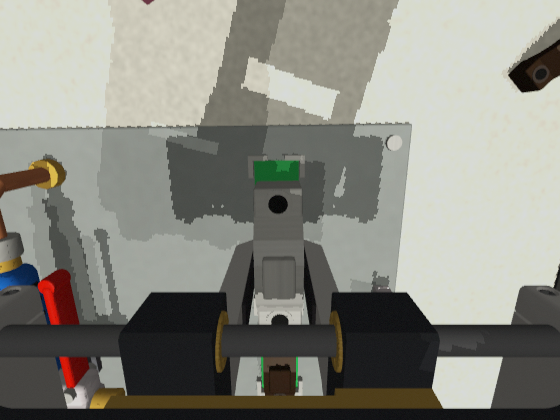

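>>> arm_command(plan=[1, -0.001, -0.002, -0.02, 0, 1, -0.001, -0.002, -0.06, 0, 1, -0.001, -0.002, -0.1, 0, 1, -0.001, -0.002, -0.13, 0, 1, -0.001, -0.002, -0.14, 0, 1, -0.001, -0.002, -0.146, 0, 1, -0.001, -0.002, -0.149, 0, 1, -0.001, -0.002, -0.15, 0, 1, -0.001, -0.002, -0.15, 0])

```text
time_s: 27.15
ee_pos: [0.4852, -0.0298, 0.2198]
eef_rot: [-3.141, 0.001, -2.921]
force: [-4.7, 0.0, 5.7]
grip_width: 0.0278
```

>>> arm_command(plan=[1, 0, 0, 0.001, 0, 1, 0, 0, 0.001, 0, -1, 0, 0, 0.001, 0, -1, 0, 0, 0.001, 0, -1, 0, 0, 0.001, 0, -1, 0, 0, 0.001, 0, -1, 0, 0, 0.001, 0, -1, 0, 0, 0.001, 0, -1, 0, 0, 0.001, 0, -1, 0, 0, 0.001, 0, -1, 0, 0, 0.03, 0, -1, 0, 0, 0.1, 0, -1, 0, 0, 0.2, 0, -1, 0, 0, 0.3, 0, -1, 0, 0, 0.35, 0, -1, 0, 0, 0.35, 0, -1, 0, 0, 0.35, 0])

```text
time_s: 28.85
ee_pos: [0.4848, -0.0297, 0.3588]
eef_rot: [-3.141, 0.0, -2.921]
force: [0.4, 0.3, -0.8]
grip_width: 0.0939
```

Run:
```python
from h import *
o=sensors.get_obs(); print(o["time_s"],o["ee_pos"],o["grip_width"],(o["eef_rot"][2]+np.pi-PSI),toS(o["ee_pos"])*1e3)
im=vision.camera("wrist");cv2.imwrite("pics/w15.png",im)
im=vision.camera("side");cv2.imwrite("pics/s15.png",cv2.resize(im[170:340,190:370],None,fx=3.5,fy=3.5,interpolation=cv2.INTER_CUBIC))
for n in ["squeeze_point","trigger_face","trigger_pin"]:
  for c,q in (("wrist",.07),("side",.07)):
    for r in vision.pinpoint(n,c)[:2]: print(n,c,np.round(r["at"],1),round(r["confidence"],2),toS(onz(c,r["at"],q)))
```

```text
28.85 [ 0.48478575 -0.02973802  0.35882155] 0.0938996453101328 -0.01036362306966096 [-129.9066462    -0.35304364]
squeeze_point wrist [261.1  89.2] 0.94 [-0.08702033 -0.18292165]
squeeze_point side [272.3 283.8] 0.75 [-0.08396954 -0.18572401]
trigger_face wrist [264.2 123.1] 0.66 [-0.08308508 -0.15101751]
trigger_face side [264.4 282.2] 0.68 [-0.07875138 -0.15990851]
trigger_pin wrist [323.4 129.6] 0.63 [-0.01624515 -0.15454344]
trigger_pin side [260.4 304.1] 0.6 [-0.02078112 -0.16567162]
```

View pics/w15.png

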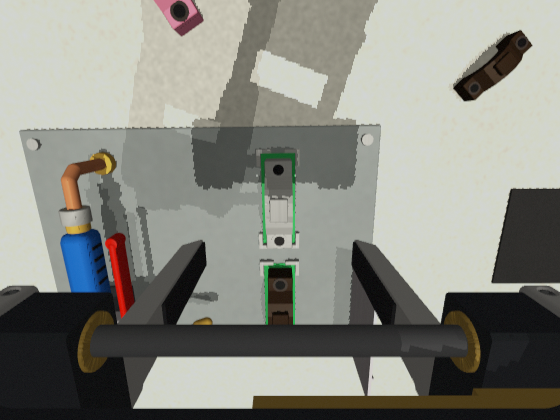

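View pics/s15.png

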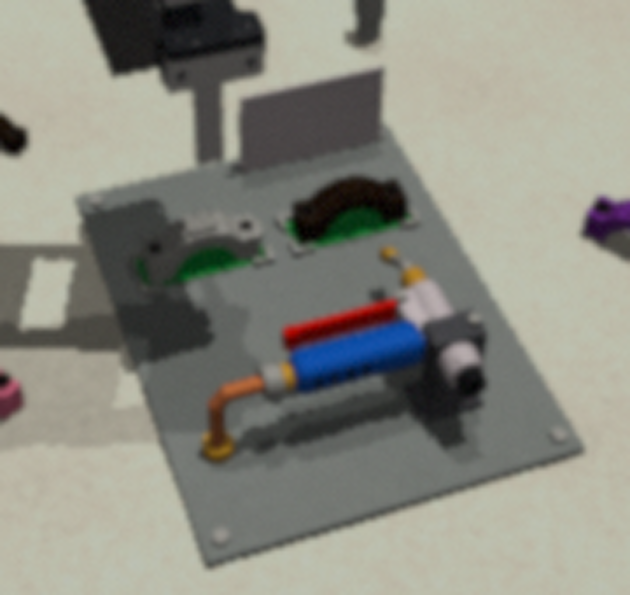

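>>> arm_command(plan=[-1, 0.2095, -0.4175, 0, 0.005, -1, 0.2095, -0.4175, 0, 0.005, -1, 0.2095, -0.4175, 0, 0.005, -1, 0.2095, -0.4175, 0, 0.005, -1, 0.2095, -0.4175, 0, 0.005, -1, 0.2095, -0.4175, 0, 0.005, -1, 0.2095, -0.4175, 0, 0.005])

```text
time_s: 29.95
ee_pos: [0.5686, -0.1959, 0.3587]
eef_rot: [3.141, -0.0, -2.91]
force: [-0.3, 0.1, -0.6]
grip_width: 0.0944
```

Run:
```python
from h import *
o=sensors.get_obs(); print(o["time_s"],o["ee_pos"],o["qpos"],(o["eef_rot"][2]+np.pi-PSI),toS(o["ee_pos"])*1e3)
im=vision.camera("wrist");cv2.imwrite("pics/w16.png",im)
for n in ["squeeze_point","trigger_face","trigger_pin"]:
  for c,q in (("wrist",.07),("scene",.07)):
    if c=="scene": vision.camera(c)
    for r in vision.pinpoint(n,c)[:2]: print(n,c,np.round(r["at"],1),round(r["confidence"],2),toS(onz(c,r["at"],q)))
```

```text
29.95 [ 0.56864373 -0.19591879  0.35872361] [-3.92705680e-01  4.52467337e-01  1.42130629e+00  1.33952641e-04
  1.26831915e+00 -2.19500238e+00] 0.0007605086522565474 [ -86.26909264 -181.30599975]
squeeze_point wrist [218.2 275.7] 0.6 [-0.0835795  -0.18381765]
squeeze_point scene [196.5 229.3] 0.92 [-0.08535688 -0.18676398]
trigger_face wrist [215.8 308.7] 0.65 [-0.0858724  -0.15361601]
trigger_face wrist [285.2 370.7] 0.46 [-0.01403644 -0.09009985]
trigger_face scene [198.9 239. ] 0.46 [-0.08834761 -0.14950352]
trigger_pin wrist [283.1 303.6] 0.75 [-0.01647021 -0.15713121]
trigger_pin wrist [280.6 434.6] 0.17 [-0.01927827 -0.02791315]
trigger_pin scene [207.7 229.1] 0.83 [-0.03377046 -0.16012665]
trigger_pin scene [256.7 370.5] 0.6 [-0.01921487  0.34963125]
```

View pics/w16.png

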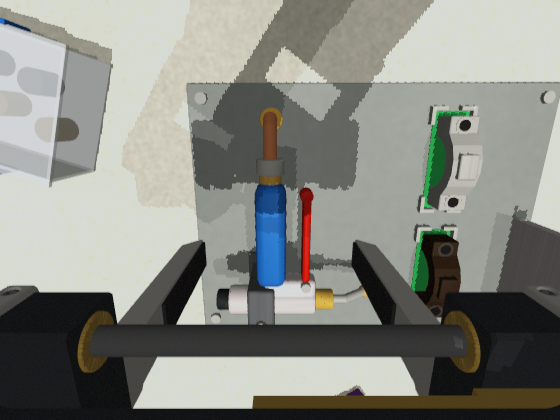

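Run:
```python
from h import *
im=cv2.imread("pics/w16.png")
for r in (205,215,225,235):
  row=im[r].astype(int); 
  bl=[c for c in range(230,330) if row[c,0]>row[c,2]+50]; rd=[c for c in range(230,330) if row[c,2]>row[c,0]+60]
  print(r,bl[0],bl[-1],rd[0],rd[-1],[toS(onz("wrist",[r,c],.07))[1].round(4) for c in (bl[0]-.5,bl[-1]+.5,rd[0]-.5,rd[-1]+.5)],toS(onz("wrist",[r,290],.07))[0])
# grip ends rows
col=im[:,270].astype(int); b=[r for r in range(150,300) if col[r,0]>col[r,2]+50]; print(b[0],b[-1],toS(onz("wrist",[b[0],270],.075)),toS(onz("wrist",[b[-1],270],.075)))
```

```text
205 255 285 303 310 [np.float64(-0.2042), np.float64(-0.1757), np.float64(-0.1601), np.float64(-0.1528)] -0.0964206954762084
215 256 284 303 310 [np.float64(-0.2034), np.float64(-0.1766), np.float64(-0.1599), np.float64(-0.1525)] -0.08684683817853092
225 256 285 302 310 [np.float64(-0.2036), np.float64(-0.1756), np.float64(-0.1606), np.float64(-0.1522)] -0.07709253930263965
235 256 285 302 309 [np.float64(-0.2038), np.float64(-0.1755), np.float64(-0.1604), np.float64(-0.1529)] -0.06715264905766281
186 286 [-0.11511082 -0.18965954] [-0.01622463 -0.19039311]
```

>>> arm_command(plan=[-1, 0.01, -0.0045, 0, 0, -1, 0.01, -0.0045, 0, 0, -1, 0.01, -0.0045, -0.06, 0, -1, 0.01, -0.0045, -0.14, 0, -1, 0.01, -0.0045, -0.2, 0, -1, 0.01, -0.0045, -0.24, 0, -1, 0.01, -0.0045, -0.26, 0, -1, 0.01, -0.0045, -0.2725, 0, -1, 0.01, -0.0045, -0.2725, 0, -1, 0.01, -0.0045, -0.2725, 0, -1, 0.01, -0.0045, -0.2725, 0])

```text
time_s: 31.55
ee_pos: [0.573, -0.1986, 0.2507]
eef_rot: [-3.141, 0.001, -2.911]
force: [-0.3, -0.4, 0.1]
grip_width: 0.0941
```

Run:
```python
from h import *
o=sensors.get_obs(); print(o["time_s"],o["ee_pos"],o["force"],(o["eef_rot"][2]+np.pi-PSI),toS(o["ee_pos"])*1e3)
im=vision.camera("wrist");cv2.imwrite("pics/w17.png",im)
```

```text
31.55 [ 0.57297744 -0.19861114  0.25069638] [-0.2908765  -0.36904878  0.08427392] 0.00012964573553433945 [ -82.66581842 -184.9179606 ]
```

View pics/w17.png

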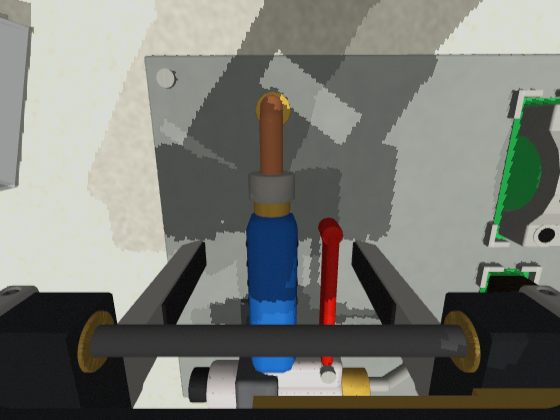

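>>> arm_command(plan=[1, 0, 0, 0, 0, 1, 0, 0, 0, 0, 1, 0, 0, 0, 0, 1, 0, 0, 0, 0, 1, 0, 0, 0, 0, 1, 0, 0, 0, 0, 1, 0, 0, 0, 0, 1, 0, 0, 0, 0, 1, 0, 0, 0, 0, 1, 0, 0, 0, 0], newtons=30)

```text
time_s: 32.6
ee_pos: [0.573, -0.1978, 0.2497]
eef_rot: [3.14, 0.0, -2.91]
force: [0.6, 7.4, 0.0]
grip_width: 0.0376
```

Run:
```python
from h import *
o=sensors.get_obs(); print(o["time_s"],o["ee_pos"],o["force"],o["grip_width"],toS(o["ee_pos"])*1e3)
im=vision.camera("wrist");cv2.imwrite("pics/w18.png",im)
```

```text
32.6 [ 0.57297749 -0.1977713   0.24972369] [5.92003865e-01 7.41052095e+00 4.91939308e-04] 0.03759755948946233 [ -82.4737377  -184.10038103]
```

View pics/w18.png

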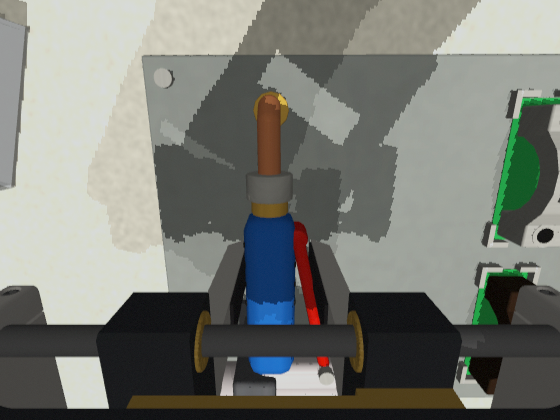

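>>> arm_command(plan=[1, 0, 0, 0, 0, 1, 0, 0, 0, 0, 1, 0, 0, 0, 0, 1, 0, 0, 0, 0], newtons=40)

```text
time_s: 33.05
ee_pos: [0.573, -0.1979, 0.2497]
eef_rot: [3.14, 0.0, -2.91]
force: [0.8, 7.0, 0.5]
grip_width: 0.0373
```

>>> arm_command(plan=[1, 0, 0, 0, 0, 1, 0, 0, 0, 0, 1, 0, 0, 0, 0, 1, 0, 0, 0, 0, 1, 0, 0, 0, 0, 1, 0, 0, 0, 0, 1, 0, 0, 0, 0, 1, 0, 0, 0, 0, 1, 0, 0, 0, 0, 1, 0, 0, 0, 0, 1, 0, 0, 0, 0, 1, 0, 0, 0, 0, 1, 0, 0, 0, 0, 1, 0, 0, 0, 0, 1, 0, 0, 0, 0])

```text
time_s: 34.55
ee_pos: [0.573, -0.1979, 0.2497]
eef_rot: [3.14, 0.0, -2.91]
force: [1.6, 6.5, 0.3]
grip_width: 0.0374
```

>>> arm_command(plan=[-1, 0, 0, 0, 0, -1, 0, 0, 0, 0, -1, 0, 0, 0, 0, -1, 0, 0, 0, 0, -1, 0, 0, 0, 0, -1, 0, 0, 0, 0, -1, 0, 0, 0, 0, -1, 0, 0, 0, 0, -1, 0, 0, 0, 0, -1, 0, 0, 0, 0, -1, 0, 0, 0.03, 0, -1, 0, 0, 0.1, 0, -1, 0, 0, 0.2, 0, -1, 0, 0, 0.3, 0, -1, 0, 0, 0.33, 0, -1, 0, 0, 0.33, 0, -1, 0, 0, 0.33, 0])

```text
time_s: 36.25
ee_pos: [0.5727, -0.1985, 0.3808]
eef_rot: [3.141, -0.001, -2.911]
force: [1.0, 0.3, -0.5]
grip_width: 0.0942
```

Run:
```python
from h import *
o=sensors.get_obs(); print(o["time_s"],o["ee_pos"],o["force"],o["grip_width"],toS(o["ee_pos"])*1e3)
im=vision.camera("wrist");cv2.imwrite("pics/w19.png",im)
im=vision.camera("side");cv2.imwrite("pics/s19.png",cv2.resize(im[170:340,190:370],None,fx=3.5,fy=3.5,interpolation=cv2.INTER_CUBIC))
```

```text
36.25 [ 0.57267567 -0.19848337  0.38081913] [ 0.96518752  0.34297254 -0.53065172] 0.0941530616871199 [ -82.93038012 -184.72457964]
```

View pics/w19.png

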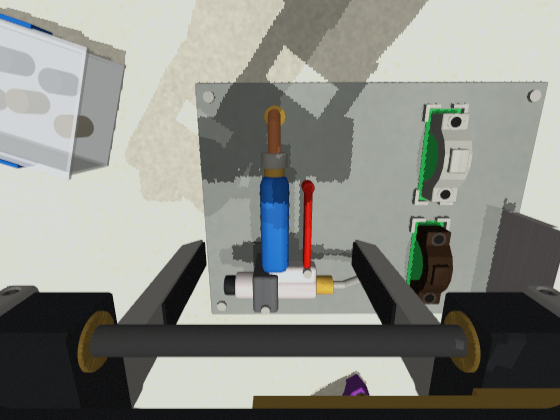

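View pics/s19.png

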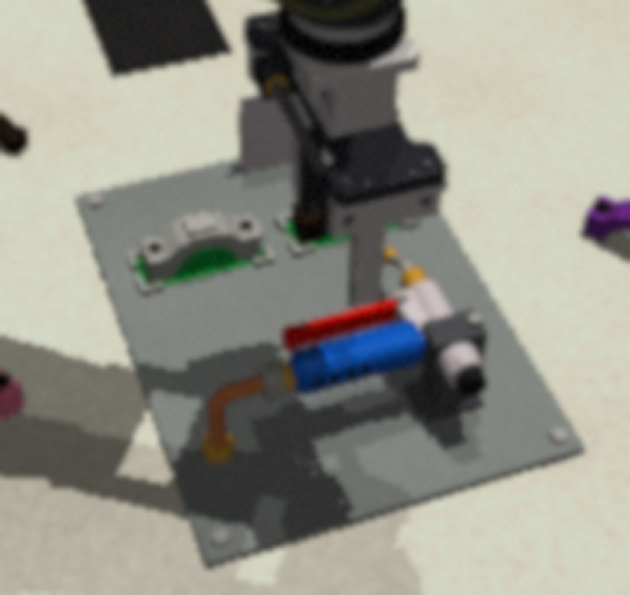

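```bash
python3 -c "
from station import job
print(job.hand_in())"
```

```text
the job is handed in; nothing more can be done
None
```

I swapped the two caps and then squeezed the trigger, in the order asked, and handed the job in at about 36 s of the 72 s allowed.

- **Caps:** I parked the bright cap on the mat and moved the dark cap from the side bay to the blast bay. Then I put the bright cap in the side bay. I let go of each cap only after the force reading showed it was resting on the surface.
- **Dark cap check:** from the wrist picture it sits within about 1 to 2 mm of the blast bay's centre and 0.4° of square. In the side view it lies flat between the angles.
- **Bright cap check:** the pictures show it flat between the side bay's angles. Just before I lowered it, it measured about 1 mm from centre. I did not measure its position again after letting go.
- **Trigger:** I held it for about 2.2 s. The opening was 37.3 to 37.6 mm against the nominal 37 mm home, and raising the grip from 30 to 40 N did not close it further, so I took it as home on its stop. The last picture shows it sprung back and the gripper open well above the gun.
- **Other items:** no move went near the socket, screwdriver, die grinder or clip box, though the open fingers came down within a few centimetres of the die grinder's tip at the mat. I made no final position check on them.
- **Disagreement:** the outside cameras placed the gun's points up to about 2 cm differently from the wrist camera. I used the wrist measurement, which matched the known sizes of the grip and trigger.

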